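# Open the clamshell test fixture

## Task

The module test fixture is still switched on with its cover latched. Push its toggle switch over to off (away from the robot), then press both latch keys down together with the two fingertips and hold them down until the cover has come all the way up on its springs; then let go and push the cover up and back past upright so that it rests fully open. It is all pushing and pressing: do not shift or lift the fixture, and leave the tools and parts around it where they lie.

Things in the scene. Friction and masses are not known exactly. Their poses are not given: they have to be found in the camera images.
- fixture: Grey clamshell test fixture for memory modules, 170x200 mm, 54 mm high (toggle 67 mm), 3 kg, loose on four rubber feet. Origin: centre of the underside. Its x points from the operator's side (keys) to the back, y to its left. On the 18 mm high front apron stand the latch keys (pads centred at x -80, y +32 and -32 mm) and the toggle (x -78, y -84 mm); from x -47 to +63 mm it is a 38 mm high body under the cover
- key_left_pad (a point): Centre of the top of the left latch key's black finger pad, 24 mm (fixture x) by 22 mm (y), 37 mm above the worktop at rest; moves with the key. The key's steel upright and hook stand 28 mm behind it (fixture +x) and reach 54 mm above the worktop
- key_right_pad (a point): The same for the right latch key, 64 mm to the right (fixture -y) of the left one; fingers parted along the fixture's y and about 50 mm open have a fingertip over each pad
- key_left (a joint): Left latch key, a rocking lever, rad: 0 at rest, 0.30 fully down (pad about 9 mm lower). Sprung: about 1.3 N at the pad centre to start, 2.8 N fully down, and it returns when let go. Its hook frees the cover from about 0.15
- key_right (a joint): Right latch key, the same. Each hook alone keeps the cover shut, so both keys must be down at once
- toggle_tip (a point): Rounded tip of the steel bat-handle toggle switch, 8 mm thick and 32 mm long, at the front right of the fixture; its pivot is 37 mm, its tip about 67 mm above the worktop
- toggle (a joint): Toggle switch, rad: 0 = on (leans 0.38 rad towards the operator's side, fixture -x), 0.76 = off (leans as far the other way); 0.38 upright. Stays where it is left; about 1 N at the tip moves it
- cover (a joint): Cover hinge, rad: 0 shut. Released, two oil-damped spring pins lift it in 1 to 2 s to about 0.45, where it stays; from there it must be pushed. Past 1.57 (upright) its own weight carries it to its stop at 1.95; short of that it falls back to 0.45. About 1 N at its front edge moves it
- cover_edge (a point): Middle of the cover's front edge, half-way through its thickness; it moves with the cover. The cover is an aluminium frame with a clear window, 100 mm from hinge line to front edge, 160 mm wide, 6 mm thick; shut, its top is 47 mm above the worktop
- cover_hinge (a point): Middle of the cover's hinge line at the back of the fixture (fixture x +57 mm, 46 mm above the worktop), which runs along the fixture's y
- driver_b: Screwdriver lying left of the fixture, 175 mm long, 22 mm thick; leave it
- marker_green: Marker pen lying left of the fixture, 128 mm long, 22 mm high; leave it
- tweezers: Steel tweezers lying in front of the fixture, 130 mm long, 6 mm high; leave them
- heat_sink_1: Finned heat sink right of the fixture, 34x34x17 mm; leave it
- heat_sink_2: Second finned heat sink right of the fixture, 34x34x17 mm; leave it
- usb_stick: USB stick right of the fixture, 56x18x8 mm; leave it

How it is judged:
By the outcome, as a careful person would: the job done as asked, in the order asked, and still so for the second after the job is handed in, with the robot touching nothing.
It also fails if it takes over 61 s, if anything falls off the work surface, if the arm or the gripper's body presses on something with over 40 N, if the wrist force passes 120 N, or if a joint passes its speed limit or range.

## Robot

A 6-joint arm with a two-finger parallel gripper is mounted at the origin on a cart in front of the work surface, level with it; the furniture and walls round the work are solid. World frame = base frame: x ahead of the robot, y to its left, z up, the work surface at z = 0. Lengths are in m, angles in rad, forces in N, time in s.
With the tool pointing down it reaches from about 0.25 to 0.725 m from the base axis. Payload 4 kg.
Tool frame: the origin (TCP) lies at the very end of the fingers, on their centre line; the grasp point (between the pads) lies 19 mm behind it; z points along the fingers, y is the line along which they close (so a half turn about z gives the same grasp; the last joint's range is limited). The gripper opens to 85 mm and grips with 20 to 120 N. Pads are 22 mm wide; open, the fingers measure 114 mm over their backs; the gripper's body (76 mm by 85 mm) begins 54 mm behind the grasp point. The pads swing forward as they close: fully open they stand 13 mm farther back than shut.
Start: joints at [-1.201, 0.241, 0.005, 1.335, 0, 1.571], TCP at [0.181, -0.466, 0.231] pointing down, gripper open.
Joint ranges: [-2.72, 2.72], [-1.05, 1.87], [-1.09, 1.28], [-1.99, 2.15], [-1.42, 1.44], [-3.14, 3.14]. Speed limits (rad/s): [2.79, 2.79, 3.14, 3.14, 3.14, 3.14].

## Interface

Orientations are given as a unit quaternion [x, y, z, w].
In Python, from workcell import bot, vision, workorder, boxes_of gives the robot as it stands.
- The arm moves only by the tool send_rows, never from a script. Its argument "motion" is text: rows parted by semicolons, each of 5 numbers parted by spaces: the closure, from -1 (fully open) to 1 (shut), so that 0 is half open, then the shift along the tool's x, y, z in cm, then the turn about the tool's z in rad. In form: claw x y z twist; .... A call has 1 to 5 rows; each row is the pose to reach, as a shift and turn from the pose commanded when the call began, along the tool's axes at that moment; what a row does not reach only later rows make up. A row lasts 1/10 s, in which the tool goes at most 50 mm and 8.59 degrees, less where a joint would pass 70% of its speed; a pose out of reach is approached as far as the arm can. A call with a gripper value outside its range is refused whole. The fingers move at their own pace and stop on an object; the grip force is fixed at half the most. Time passes only in rows, so rows that repeat a pose let the fingers close. It gives the time, the measured TCP pose, the force, the opening and the grip force at its end, in the units of the state.
- bot.get_obs(): the state, without advancing time (a new reading comes with each control period).
- vision.camera(name): name is "scene" or "top"; returns the picture (480x640x3 uint8, red, green, blue); there is no depth.
- vision.camera_model(name): a dict with "fov_y" (degrees; the focal length in pixels is half the picture's height over the tangent of half this angle, whatever the lens; pixels are square), "cx", "cy" (the principal point, pixels), "k1" (the pictures are not rectified: a ray, as slopes to the right and down, at radius r is drawn at 1 + k1 r^2 times it, then the intrinsics apply), "world_from_camera" (4x4, takes a point from camera to world coordinates). Camera axes: x right, y down, z forward; pixel columns grow to the right and rows downward; lengths in m; the calibration is good to about 2 mm. A picture is of the moment at which its call begins. camera_model takes no time and is no camera call.
- workorder.job_done(): hands the job in; it is judged then, once.
Trained networks look in the newest picture that a camera, given by its name, has taken for a name from the list of things; names that differ only in an ending like _2 or _b are one class to them, and where a whole thing is asked for, a point or a joint stands for the part that bears it (a point fixed in the world has none). Each returns a list of dicts, best first, with "conf" (0 to 1); they miss things now and then, are a little off and sometimes report something else, mostly with a low value. They report only what shows in the picture. A call takes as long as a camera call.
- boxes_of(camera, target): "rect" ([centre column, centre row, width, height] in pixels, round what is visible of it).
The state is a dict: "clock": time; "joint_pos": joint angles; "joint_vel": joint speeds; "tau": joint torques, N m; "eef_pos": TCP position; "tool_rot": TCP orientation; "ft_force": force on the tool from outside, world axes, zero at the start; "ft_torque": the same for the moment, N m; "grip_width": finger opening in m; "grasp_force": force on a finger pad.
Only numpy, scipy, OpenCV 4.12 (cv2) and the standard library are available. Lean on these libraries where they do the work, as an engineer would, in place of code of your own. Each camera call takes 0.05 s, during which the arm holds its last target. There are 200 camera calls.

## Working session

There is one attempt and no reset: what is moved stays moved. The work goes in short steps, Python scripts to look and compute and a tool call to move; the robot and the scene stay as the last step left them, time stands still between calls to the robot, and variables do not carry over. Pictures are saved under pics/ and viewed, at most 12 in all, crops included, and the job is handed in when it is done.

Besides the shell and the picture viewer there is one more tool, called after "Emit:" in YAML: its name, and indented under it one key for each argument. send_rows: Moves the arm, as the interface text tells. Its arguments: {"type":"object","properties":{"motion":{"type":"string"}},"required":["motion"]}

```bash
mkdir -p pics; ls; cat > h.py <<'E'
import numpy as np, cv2
from workcell import bot, vision, workorder, boxes_of
def K(n):
    m=vision.camera_model(n); f=240/np.tan(np.radians(m['fov_y'])/2)
    return np.array([[f,0,m['cx']],[0,f,m['cy']],[0,0,1]]),np.array([m['k1'],0,0,0,0.]),np.array(m['world_from_camera'])
def unproj(n,u,v,z):
    k,_,T=K(n); k1=_[0]
    d=np.array([(u-k[0,2])/k[0,0],(v-k[1,2])/k[1,1]]); s=d.copy()
    for i in range(30): s=d/(1+k1*(s@s))
    r=T[:3,:3]@np.array([s[0],s[1],1]); o=T[:3,3]
    return o+r*(z-o[2])/r[2]
def proj(n,P):
    k,D,T=K(n); P=np.atleast_2d(P); c=(P-T[:3,3])@T[:3,:3]
    s=c[:,:2]/c[:,2:]; s=s*(1+D[0]*(s**2).sum(1,keepdims=True))
    return s*k[0,0]+k[:2,2]
def snap(n,f,crop=None,scale=1):
    im=vision.camera(n)[:,:,::-1]
    if crop: x0,y0,x1,y1=crop; im=im[y0:y1,x0:x1]
    im=cv2.resize(np.ascontiguousarray(im),None,fx=scale,fy=scale,interpolation=cv2.INTER_CUBIC)
    cv2.imwrite('pics/'+f,im)
E
python3 - <<'E'
from h import *
print(bot.get_obs())
for n in('top','scene'):
    snap(n,n+'0.png'); print(n,K(n)[2].round(3).tolist(),vision.camera_model(n)['fov_y'],vision.camera_model(n)['k1'])
    for t in ('fixture','key_left_pad','key_right_pad','toggle_tip','cover_edge'):
        for d in boxes_of(n,t)[:3]: print(t,np.round(d['rect'],1),round(d['conf'],2))
E
```

```text
pics
{'clock': 0.0, 'joint_pos': array([-1.20096343e+00,  2.41385660e-01,  3.67668642e-03,  1.33518227e+00,
       -1.13084345e-05,  1.57083187e+00]), 'joint_vel': array([-0.00050018,  0.00050889,  0.00016643,  0.00117316,  0.00268276,
        0.00063893]), 'tau': array([-1.63878130e-04, -3.72314429e+01,  2.52409887e+01,  1.69825897e-02,
        6.70770396e-05, -1.82979925e-06]), 'eef_pos': array([ 0.1804923 , -0.4655907 ,  0.23040845]), 'tool_rot': array([ 9.82954343e-01,  1.83846843e-01, -1.98166728e-04, -1.02855944e-03]), 'ft_force': array([-0.54197596,  0.08078532,  0.37484819]), 'ft_torque': array([-0.02492341, -0.02408164, -0.02982816]), 'grasp_force': 0.0, 'grip_width': 0.0852160894274207}
top [[0.03, -0.995, 0.099, 0.418], [-0.999, -0.028, 0.029, 0.111], [-0.026, -0.1, -0.995, 0.931], [0.0, 0.0, 0.0, 1.0]] 55.72635367757003 -0.11603433614054888
fixture [360.1 223.5 104.1  95.6] 0.87
fixture [361.5 205.2  82.3  58.6] 0.68
fixture [292.  214.4   9.3  59.1] 0.49
key_left_pad [342.  243.7   8.   27. ] 0.51
key_right_pad [374.6 248.9  11.8  28.4] 0.59
key_right_pad [293.3 213.4   8.4  59. ] 0.54
cover_edge [361.4 207.9  87.1  58.5] 0.79
scene [[0.913, -0.269, 0.306, 0.249], [-0.407, -0.625, 0.666, -0.441], [0.012, -0.733, -0.68, 0.653], [0.0, 0.0, 0.0, 1.0]] 57.06206334820425 0.02388990198068039
key_left_pad [323.9 269.9  27.6  24.7] 0.52
key_left_pad [354.4 287.6 123.7 101.1] 0.49
key_right_pad [336.7 292.   29.4  21.7] 0.86
cover_edge [366.8 272.2  76.8  72.5] 0.66
```

```bash
python3 - <<'E'
from h import *
snap('top','t1.png',(260,150,460,300),4)
snap('scene','s1.png',(260,190,460,340),4)
E
```

```text
(no output)
```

View pics/t1.png

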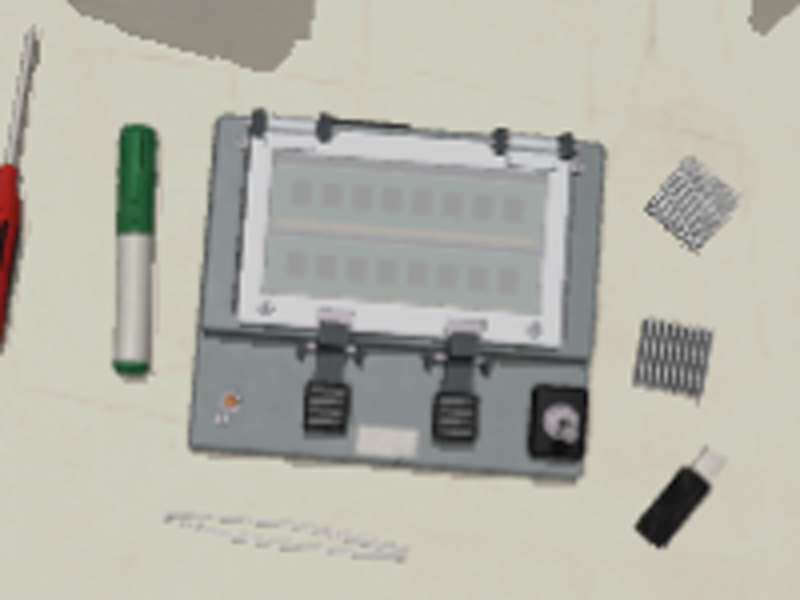

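View pics/s1.png

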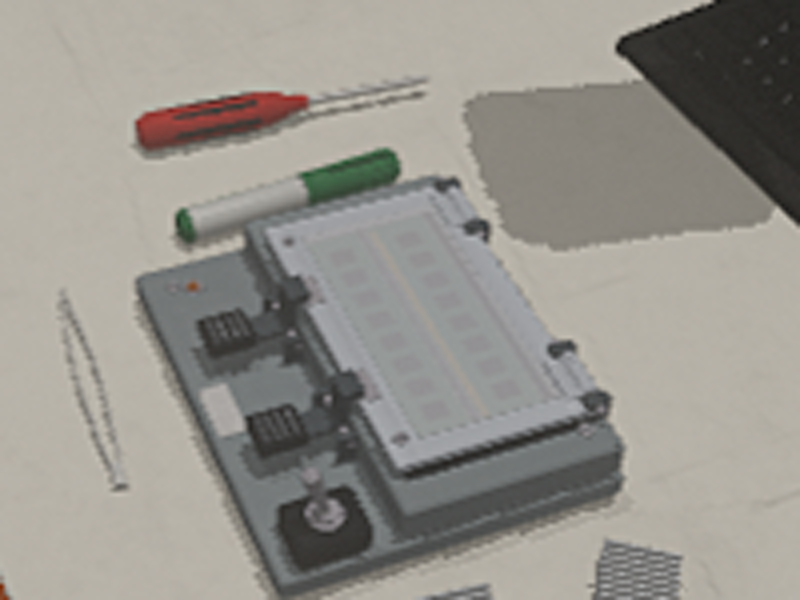

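View pics/scene0.png

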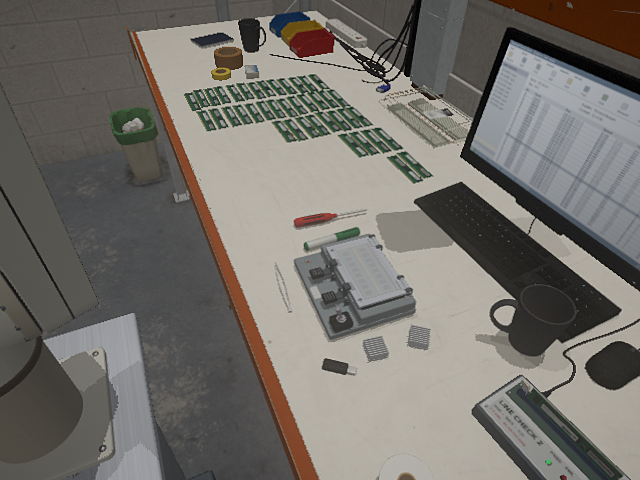

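```bash
cat >> h.py <<'E'
def fx(p,P):  # fixture pose p=(x,y,yaw), points m
    P=np.atleast_2d(P); c,s=np.cos(p[2]),np.sin(p[2])
    return P@np.array([[c,s,0],[-s,c,0],[0,0,1]])+[p[0],p[1],0]
E
python3 - <<'E'
from h import *
from scipy.optimize import least_squares
T=[((-80,32,37),327,407),((-80,-32,37),456,416),((-85,100,16),192,449),((-85,-100,16),580,474),((-43,80,45),240,322),((-43,-80,45),560,345)]
S=[((-80,32,37),228,330),((-80,-32,37),276,425)]
tp=np.array([[260+u/4,150+v/4] for _,u,v in T]); sp=np.array([[260+u/4,190+v/4] for _,u,v in S])
A=np.array([t[0] for t in T])/1e3; B=np.array([t[0] for t in S])/1e3
r=lambda p:np.r_[(proj('top',fx(p,A))-tp).ravel(),(proj('scene',fx(p,B))-sp).ravel()]
q=least_squares(r,[.45,0,0]); p=q.x; print(p, r(p).round(1))
print('padL,padR,toggle on tip, toggle off tip,edge,hinge');
print(fx(p,np.array([[-80,32,37],[-80,-32,37],[-89,-84,67],[-67,-84,67],[-43,0,44],[57,0,46]])/1e3).round(4))
print(unproj('top',260+562/4,150+428/4,.067),unproj('scene',337.75,309.25,.067))
np.save('p.npy',p)
from scipy.spatial.transform import Rotation as R
print(R.from_quat(bot.get_obs()['tool_rot']).as_matrix().round(3))
E
```

```text
[ 0.55609291  0.04849576 -0.04190158] [ 0.1  2.1  0.3  2.2 -0.2 -7.6  1.7 -6.9 -1.2  2.6  0.2  2.5 -2.5  0.4
 -1.8  1. ]
padL,padR,toggle on tip, toggle off tip,edge,hinge
[[ 0.4775  0.0838  0.037 ]
 [ 0.4748  0.0199  0.037 ]
 [ 0.4637 -0.0317  0.067 ]
 [ 0.4856 -0.0326  0.067 ]
 [ 0.5131  0.0503  0.044 ]
 [ 0.613   0.0461  0.046 ]]
[ 0.47266335 -0.02708723  0.067     ] [ 0.46924429 -0.03301121  0.067     ]
[[ 0.932  0.361  0.   ]
 [ 0.361 -0.932 -0.   ]
 [-0.     0.    -1.   ]]
```

```bash
python3 - <<'E'
from h import *
from scipy.optimize import least_squares
T=[((-80,32,37),327,407),((-80,-32,37),456,416),((-107,100,18),192,449),((-107,-100,18),580,474),((-43,80,45),240,322),((-43,-80,45),560,345)]
S=[((-80,32,37),228,330),((-80,-32,37),276,425)]
tp=np.array([[260+u/4,150+v/4] for _,u,v in T]); sp=np.array([[260+u/4,190+v/4] for _,u,v in S])
A=np.array([t[0] for t in T])/1e3; B=np.array([t[0] for t in S])/1e3
for i in (range(6),(0,1,4,5)):
    i=list(i)
    r=lambda p:np.r_[(proj('top',fx(p,A[i]))-tp[i]).ravel(),(proj('scene',fx(p,B))-sp).ravel()]
    q=least_squares(r,[.45,0,0]); p=q.x; print(p, r(p).round(1))
    print(fx(p,np.array([[-80,32,37],[-80,-32,37],[-89,-84,67],[-67,-84,67],[-43,0,44],[57,0,46]])/1e3).round(4))
np.save('p.npy',p)
E
```

```text
[ 0.56132064  0.04846391 -0.04314713] [ 0.1 -0.5  0.3 -0.5 -1.1  0.6  1.2  1.4 -1.1 -0.   0.3 -0.1  0.  -0.4
  0.8  0.1]
[[ 0.4828  0.0839  0.037 ]
 [ 0.48    0.0199  0.037 ]
 [ 0.4688 -0.0316  0.067 ]
 [ 0.4908 -0.0326  0.067 ]
 [ 0.5184  0.0503  0.044 ]
 [ 0.6183  0.046   0.046 ]]
[ 0.56065778  0.04797632 -0.04869653] [ 0.2 -0.3  0.3 -0.1 -0.9  0.1  0.4  0.5 -0.2 -0.3  0.4  0.3]
[[ 0.4823  0.0838  0.037 ]
 [ 0.4792  0.0199  0.037 ]
 [ 0.4677 -0.0316  0.067 ]
 [ 0.4896 -0.0327  0.067 ]
 [ 0.5177  0.0501  0.044 ]
 [ 0.6176  0.0452  0.046 ]]
```

Emit:
send_rows:
  motion: "1 3.9 -3.1 0 0.14; 1 7.8 -6.2 0 0.28; 1 11.7 -9.4 0 0.414; 1 15.6 -12.6 0 0.414; 1 19.6 -15.7 0 0.414"

```text
clock: 1.2
eef_pos: [0.3019, -0.2563, 0.2315]
tool_rot: [1.0, -0.023, 0.0, 0.0]
ft_force: [0.3, 0.1, -0.6]
grip_width: 0.012
grasp_force: 0.0
```

```bash
cat > w.py <<'E'
from h import *
import sys
from scipy.spatial.transform import Rotation as R
p=np.array([.561,.0482,-.045])
o=bot.get_obs(); M=R.from_quat(o['tool_rot']).as_matrix(); e=o['eef_pos']
c,s=np.cos(p[2]),np.sin(p[2]); f=np.array([[c,s],[-s,c]])@(e[:2]-p[:2])
print('t',round(o['clock'],2),'fix mm',(f*1e3).round(1),'z',round(e[2]*1e3,1),'yaw',round(np.arctan2(M[1,0],M[0,0]),3),'F',o['ft_force'].round(2),'w',round(o['grip_width']*1e3,1))
if len(sys.argv)>1:
    t=np.array(list(map(float,sys.argv[1:4])))/1e3
    print('tool cm',(M.T@(fx(p,t)[0]-e)*100).round(2))
E
python3 w.py -125 -84 100
```

```text
t 1.2 fix mm [-245.1 -315.9] z 231.5 yaw -0.046 F [ 0.25  0.07 -0.57] w 12.0
tool cm [ 11.99 -23.2   13.15]
```

Emit:
send_rows:
  motion: "1 2.3 -4.4 0 0; 1 4.6 -8.8 0 0; 1 6.9 -13.2 0 0; 1 9.2 -17.6 0 0; 1 11.5 -22.2 3 0"

```text
clock: 1.7
eef_pos: [0.4258, -0.0464, 0.209]
tool_rot: [1.0, -0.022, 0.004, 0.0]
ft_force: [1.5, -1.5, 0.2]
grip_width: 0.0
grasp_force: 0.0
```

Emit:
send_rows:
  motion: "1 0 0 5 0; 1 0 0 10 0; 1 0 0 10 0"

```text
clock: 2.0
eef_pos: [0.4161, -0.047, 0.1006]
tool_rot: [1.0, -0.021, -0.007, -0.001]
ft_force: [-0.9, -0.1, -0.1]
grip_width: 0.0
grasp_force: 0.0
```

```bash
python3 w.py -120 -84 52
```

```text
t 2.0 fix mm [-140.5 -101.7] z 100.6 yaw -0.043 F [-0.93 -0.06 -0.09] w 0.0
tool cm [ 2.12 -1.76  4.83]
```

Emit:
send_rows:
  motion: "1 1.0 -1.7 0 0; 1 1.0 -1.7 0 0; 1 1.0 -1.7 0 0"

```text
clock: 2.3
eef_pos: [0.4342, -0.0322, 0.1081]
tool_rot: [1.0, -0.022, 0.001, 0.0]
ft_force: [-0.1, 0.8, 0.4]
grip_width: 0.0002
grasp_force: 0.0
```

```bash
python3 w.py -120 -84 52;python3 -c "
from h import *
snap('scene','s2.png',(260,190,460,340),4)"
```

```text
t 2.3 fix mm [-123.   -86.1] z 108.1 yaw -0.044 F [-0.1   0.81  0.4 ] w 0.2
tool cm [ 0.29 -0.21  5.61]
```

View pics/s2.png

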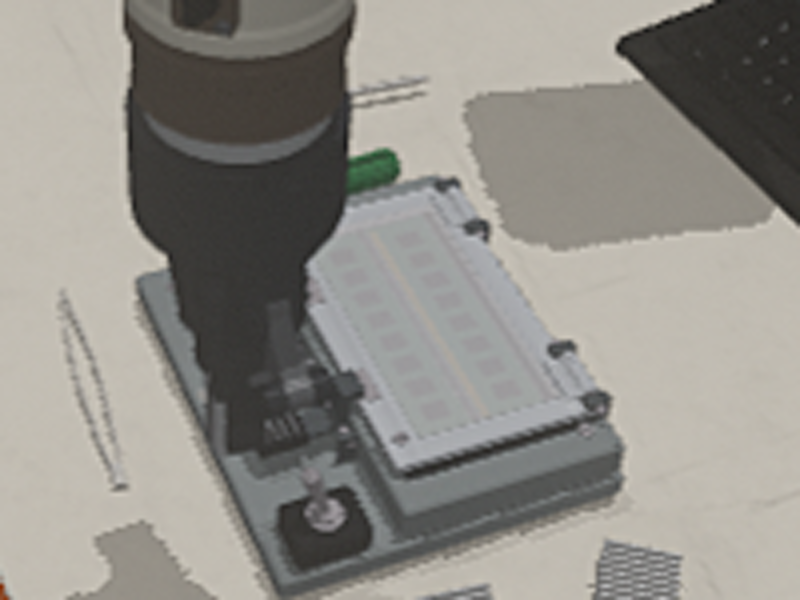

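The closed fingertips (235,440) hang in front of the toggle (312,470); nothing has been touched. Going down and pushing.

Emit:
send_rows:
  motion: "1 0.2 -0.2 2.8 0; 1 0.2 -0.2 5.6 0; 1 0.2 -0.2 5.6 0; 1 0.8 -0.2 5.6 0; 1 1.4 -0.2 5.6 0"

```text
clock: 2.85
eef_pos: [0.4487, -0.0309, 0.0519]
tool_rot: [1.0, -0.022, 0.002, 0.0]
ft_force: [0.1, 0.2, -0.3]
grip_width: -0.0003
grasp_force: 0.0
```

```bash
python3 w.py -86 -84 52
```

```text
t 2.85 fix mm [-108.6  -84.1] z 51.9 yaw -0.045 F [ 0.05  0.25 -0.34] w -0.3
tool cm [ 2.26 -0.01 -0.01]
```

Emit:
send_rows:
  motion: "1 0.5 0 0 0; 1 1 0 0 0; 1 1.4 0 0 0; 1 1.8 0 0 0; 1 2.2 0 0 0"

```text
clock: 3.35
eef_pos: [0.4688, -0.0314, 0.0501]
tool_rot: [1.0, -0.022, -0.0, 0.0]
ft_force: [-1.0, -0.1, 2.2]
grip_width: 0.0002
grasp_force: 1.0
```

```bash
python3 w.py -86 -84 52; python3 -c "
from h import *
snap('scene','s3.png',(260,190,460,340),4)"
```

```text
t 3.35 fix mm [-88.6 -83.7] z 50.1 yaw -0.044 F [-0.98 -0.09  2.2 ] w 0.2
tool cm [ 0.26  0.03 -0.19]
```

View pics/s3.png

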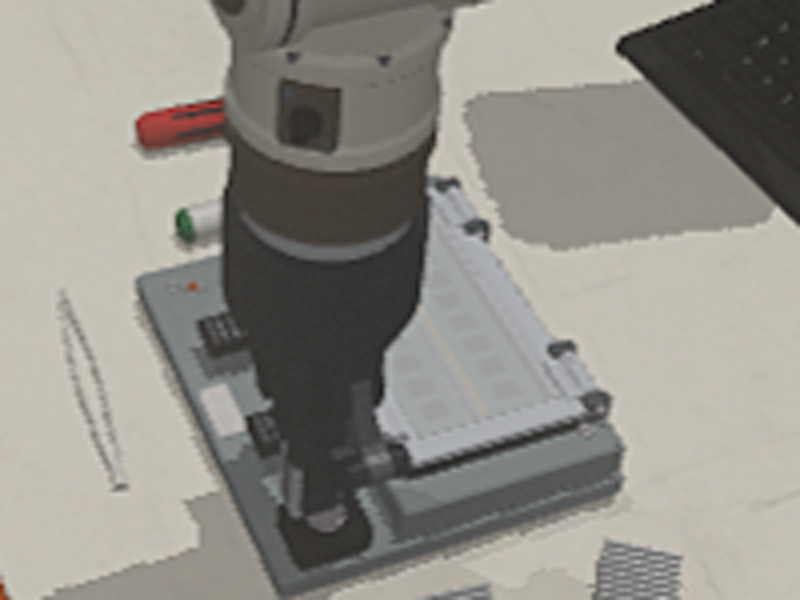

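The finger is in contact with the toggle, whose base shows at (325,515); the fixture has not moved. Pushing on until the stop.

Emit:
send_rows:
  motion: "1 0.2 0 0 0; 1 0.4 0 0 0; 1 0.4 0 0 0"

```text
clock: 3.7
eef_pos: [0.4704, -0.0315, 0.0497]
tool_rot: [1.0, -0.022, -0.002, -0.0]
ft_force: [-6.9, 0.6, 6.6]
grip_width: -0.0
grasp_force: 4.0
```

Emit:
send_rows:
  motion: "1 0.15 0 0 0; 1 0.3 0 0 0; 1 0.3 0 0 0"

```text
clock: 4.0
eef_pos: [0.4707, -0.0315, 0.0495]
tool_rot: [1.0, -0.022, -0.005, -0.0]
ft_force: [-13.0, 0.6, 11.9]
grip_width: -0.0002
grasp_force: 7.6
```

Emit:
send_rows:
  motion: "1 -1.5 0 0 0; 1 -3 0 -1 0; 1 -3 0 -5 0; 1 -3 0 -8 0; -0.18 -3 0 -8 0"

```text
clock: 4.5
eef_pos: [0.4499, -0.0307, 0.1345]
tool_rot: [1.0, -0.022, 0.005, 0.0]
ft_force: [0.4, 0.6, -0.0]
grip_width: 0.0132
grasp_force: 0.0
```

```bash
python3 w.py -86 0 90; python3 -c "
from h import *
snap('top','t4.png',(300,170,450,290),5)
snap('scene','s4.png',(260,190,460,340),4)
"
```

```text
t 4.5 fix mm [-107.4  -83.8] z 134.5 yaw -0.044 F [ 0.39  0.57 -0.02] w 13.2
tool cm [ 2.1  -8.38  4.47]
```

View pics/s4.png

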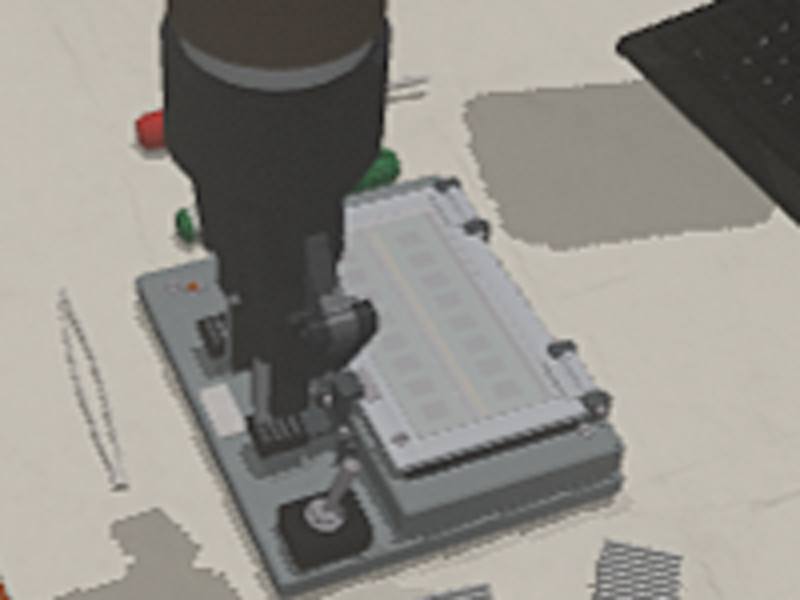

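The toggle now leans back (tip at (352,465), base (322,515)); the fixture has not moved. Next, the keys.

Emit:
send_rows:
  motion: "-0.18 1 -4 0 0; -0.18 2 -8.4 0 0; -0.18 2.1 -8.4 2 0; -0.18 2.1 -8.4 4.5 0; -0.18 2.1 -8.4 5.5 0"

```text
clock: 5.1
eef_pos: [0.469, 0.0135, 0.0721]
tool_rot: [1.0, 0.005, -0.003, -0.016]
ft_force: [-0.3, 0.2, -0.6]
grip_width: 0.05
grasp_force: 0.0
```

Emit:
send_rows:
  motion: "-0.18 0 0 0 0; -0.18 0 0 0 0; -0.18 0 0 0 0"

```text
clock: 5.4
eef_pos: [0.4717, 0.013, 0.076]
tool_rot: [1.0, 0.004, 0.0, -0.016]
ft_force: [0.2, -0.6, 0.6]
grip_width: 0.0501
grasp_force: 0.0
```

```bash
python3 w.py -86 0 50; python3 -c "
from h import *
snap('scene','s5.png',(270,210,420,322),5)
"
```

```text
t 5.4 fix mm [-87.6 -39.2] z 76.0 yaw 0.008 F [ 0.24 -0.64  0.59] w 50.1
tool cm [ 0.36 -3.82  2.72]
```

View pics/s5.png

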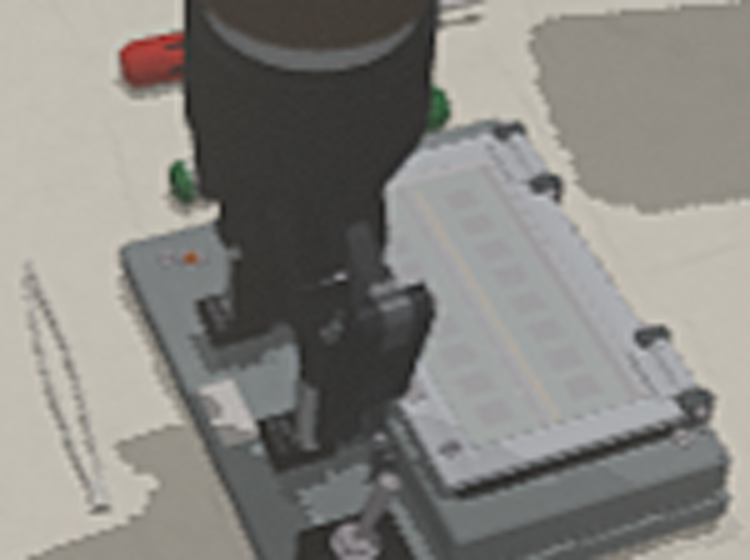

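```bash
python3 -c "
from h import *
o=bot.get_obs(); print(o['joint_pos'].round(3),o['joint_vel'].round(3),o['tau'].round(2),o['ft_torque'].round(2))"
```

```text
[ 0.007  0.317 -0.327  0.926  0.032  3.141] [ 0.001 -0.005 -0.003 -0.002 -0.001 -0.   ] [ 3.000e-02 -3.628e+01  2.083e+01  1.000e-02  1.000e-01 -0.000e+00] [-0.06  0.06 -0.04]
```

Joint 6 is at its limit; I need the half-turned grasp. Raise and turn back.

Emit:
send_rows:
  motion: "-0.18 0 0 -4 -0.14; -0.18 0 0 -7 -0.28; -0.18 0 0 -7 -0.42; -0.18 0 0 -7 -0.56; -0.18 0 0 -7 -0.7"

```text
clock: 5.95
eef_pos: [0.4717, 0.0107, 0.1466]
tool_rot: [0.937, 0.349, 0.006, -0.015]
ft_force: [-0.9, 0.2, 0.1]
grip_width: 0.0503
grasp_force: 0.0
```

Emit:
send_rows:
  motion: "-0.18 0 0 0 -0.14; -0.18 0 0 0 -0.28; -0.18 0 0 0 -0.42; -0.18 0 0 0 -0.56; -0.18 0 0 0 -0.7"

```text
clock: 6.45
eef_pos: [0.4715, 0.0107, 0.1462]
tool_rot: [0.76, 0.649, 0.011, -0.012]
ft_force: [0.4, 1.1, -0.1]
grip_width: 0.0506
grasp_force: 0.0
```

Emit:
send_rows:
  motion: "-0.18 0 0 0 -0.14; -0.18 0 0 0 -0.28; -0.18 0 0 0 -0.42; -0.18 0 0 0 -0.56; -0.18 0 0 0 -0.7"

```text
clock: 6.95
eef_pos: [0.4715, 0.0107, 0.1462]
tool_rot: [0.492, 0.871, 0.014, -0.007]
ft_force: [-0.4, -0.4, -0.6]
grip_width: 0.0507
grasp_force: 0.0
```

Emit:
send_rows:
  motion: "-0.18 0 0 0 -0.14; -0.18 0 0 0 -0.28; -0.18 0 0 0 -0.42; -0.18 0 0 0 -0.56; -0.18 0 0 0 -0.7"

```text
clock: 7.45
eef_pos: [0.4715, 0.0107, 0.1462]
tool_rot: [0.163, 0.986, 0.016, -0.002]
ft_force: [0.2, 0.6, 0.6]
grip_width: 0.0508
grasp_force: 0.0
```

```bash
python3 w.py -86 0 90; python3 -c "
from h import *
o=bot.get_obs(); print(o['joint_pos'].round(3),o['tool_rot'].round(3))"
```

```text
t 7.45 fix mm [-87.7 -41.5] z 146.2 yaw 2.814 F [0.21 0.57 0.6 ] w 50.8
tool cm [0.94 3.86 5.75]
[ 0.002  0.241 -0.225  1.103  0.032  0.33 ] [ 0.163  0.986  0.016 -0.002]
```

Emit:
send_rows:
  motion: "-0.18 0.3 1.3 0 -0.14; -0.18 0.6 2.6 0 -0.283; -0.18 0.9 3.9 2 -0.283; -0.18 0.9 3.9 5.7 -0.283; -0.18 0.9 3.9 5.7 -0.283"

```text
clock: 7.95
eef_pos: [0.4719, 0.0525, 0.0866]
tool_rot: [0.025, 1.0, 0.015, -0.004]
ft_force: [-1.1, -0.5, 0.4]
grip_width: 0.0504
grasp_force: 0.0
```

```bash
python3 w.py -86 0 50; python3 -c "
from h import *
o=bot.get_obs(); print(o['joint_pos'].round(3)); from scipy.spatial.transform import Rotation as R; print(R.from_quat(o['tool_rot']).as_matrix().round(3))
snap('scene','s6.png',(270,210,420,322),5)"
```

```text
t 7.95 fix mm [-89.2   0.3] z 86.6 yaw 3.092 F [-1.11 -0.52  0.35] w 50.4
tool cm [-0.35 -0.14  3.66]
[ 0.09   0.313 -0.299  0.963  0.032  0.14 ]
[[-0.999  0.05  -0.008]
 [ 0.05   0.998  0.031]
 [ 0.01   0.031 -0.999]]
```

View pics/s6.png

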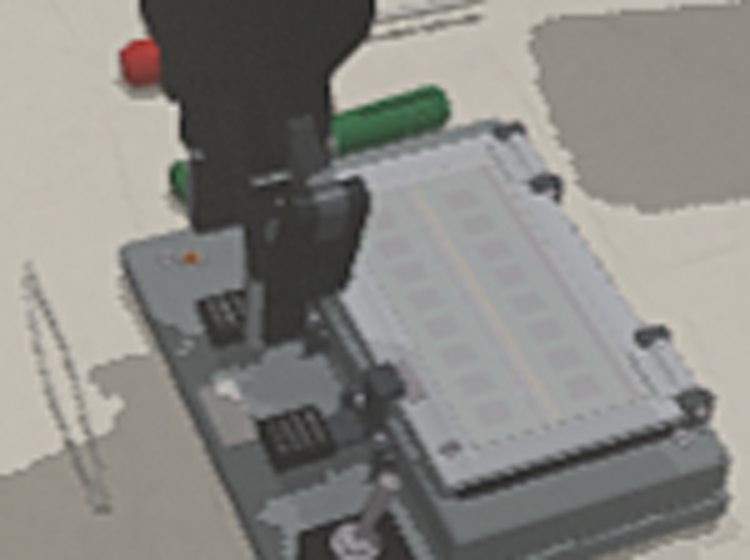

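Both pads are free at rest (left (230,312), right (298,435)); the fingers hang above them, 50 mm up. Going down to the pads.

Emit:
send_rows:
  motion: "-0.18 -0.3 -0.1 1.8 0; -0.18 -0.3 -0.1 3.6 0; -0.18 -0.3 -0.1 4.2 0; -0.18 -0.3 -0.1 4.6 0; -0.18 -0.3 -0.1 4.6 0"

```text
clock: 8.5
eef_pos: [0.4786, 0.0526, 0.0442]
tool_rot: [0.025, 1.0, 0.016, -0.0]
ft_force: [-0.4, -0.3, -0.5]
grip_width: 0.0502
grasp_force: 0.0
```

```bash
python3 w.py -86 0 30
```

```text
t 8.5 fix mm [-82.5   0.7] z 44.2 yaw 3.091 F [-0.41 -0.26 -0.5 ] w 50.2
tool cm [ 0.35 -0.12  1.42]
```

Emit:
send_rows:
  motion: "-0.18 0.3 -0.1 0.5 0; -0.18 0.3 -0.1 0.8 0; -0.18 0.3 -0.1 1.1 0; -0.18 0.3 -0.1 1.4 0; -0.18 0.3 -0.1 1.4 0"

```text
clock: 9.0
eef_pos: [0.4743, 0.0522, 0.0291]
tool_rot: [0.025, 1.0, 0.016, -0.002]
ft_force: [-2.3, -0.6, 3.5]
grip_width: 0.0506
grasp_force: 1.8
```

```bash
python3 w.py -86 0 30
```

```text
t 9.0 fix mm [-86.8   0.1] z 29.1 yaw 3.091 F [-2.35 -0.61  3.52] w 50.6
tool cm [-0.07 -0.01 -0.09]
```

Emit:
send_rows:
  motion: "-0.18 0 0 0.2 0; -0.18 0 0 0.4 0; -0.18 0 0 0.5 0; -0.18 0 0 0.5 0; -0.18 0 0 0.5 0"

```text
clock: 9.5
eef_pos: [0.4745, 0.0522, 0.0256]
tool_rot: [0.025, 1.0, 0.015, -0.001]
ft_force: [-6.9, -1.7, 14.9]
grip_width: 0.0505
grasp_force: 8.3
```

```bash
python3 w.py -86 0 30
```

```text
t 9.5 fix mm [-86.6   0.1] z 25.6 yaw 3.091 F [-6.92 -1.67 14.87] w 50.5
tool cm [-0.06  0.   -0.44]
```

Emit:
send_rows:
  motion: "-0.18 0 0 0.1 0; -0.18 0 0 0.1 0; -0.18 0 0 0.1 0; -0.18 0 0 0.1 0; -0.18 0 0 0.1 0"

```text
clock: 10.0
eef_pos: [0.4746, 0.0522, 0.0253]
tool_rot: [0.025, 1.0, 0.015, -0.001]
ft_force: [-8.4, -1.1, 22.1]
grip_width: 0.0501
grasp_force: 11.2
```

```bash
python3 w.py; python3 -c "
from h import *
snap('scene','s7.png',(270,190,430,310),5)"
```

```text
t 10.0 fix mm [-86.5   0.1] z 25.3 yaw 3.091 F [-8.36 -1.14 22.14] w 50.1
```

View pics/s7.png

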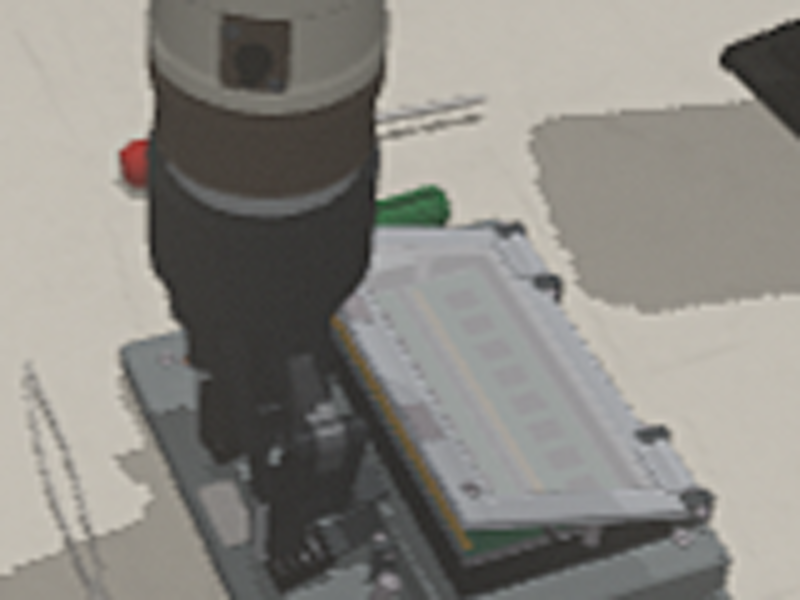

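The cover is rising (its front right corner is at (470,525), clear of the body). I hold the keys for about 2.5 s more, easing slightly so the force stays low.

Emit:
send_rows:
  motion: "-0.18 0 0 -0.1 0; -0.18 0 0 -0.1 0; -0.18 0 0 -0.1 0; -0.18 0 0 -0.1 0; -0.18 0 0 -0.1 0"

```text
clock: 10.55
eef_pos: [0.4745, 0.0522, 0.0256]
tool_rot: [0.025, 1.0, 0.016, -0.001]
ft_force: [-6.9, -0.9, 15.6]
grip_width: 0.05
grasp_force: 8.3
```

Emit:
send_rows:
  motion: "-0.18 0 0 0 0; -0.18 0 0 0 0; -0.18 0 0 0 0; -0.18 0 0 0 0; -0.18 0 0 0 0"

```text
clock: 11.05
eef_pos: [0.4746, 0.0522, 0.0256]
tool_rot: [0.025, 1.0, 0.015, -0.001]
ft_force: [-6.2, -0.7, 15.1]
grip_width: 0.0504
grasp_force: 8.3
```

Emit:
send_rows:
  motion: "-0.18 0 0 0 0; -0.18 0 0 0 0; -0.18 0 0 0 0; -0.18 0 0 0 0; -0.18 0 0 0 0"

```text
clock: 11.55
eef_pos: [0.4745, 0.0522, 0.0256]
tool_rot: [0.025, 1.0, 0.016, -0.001]
ft_force: [-7.1, -1.5, 15.1]
grip_width: 0.0503
grasp_force: 8.3
```

Emit:
send_rows:
  motion: "-0.18 0 0 0 0; -0.18 0 0 0 0; -0.18 0 0 0 0; -0.18 0 0 0 0; -0.18 0 0 0 0"

```text
clock: 12.05
eef_pos: [0.4745, 0.0522, 0.0256]
tool_rot: [0.025, 1.0, 0.015, -0.001]
ft_force: [-6.1, -1.9, 15.6]
grip_width: 0.0499
grasp_force: 8.3
```

Emit:
send_rows:
  motion: "-0.18 0 0 0 0; -0.18 0 0 0 0; -0.18 0 0 0 0; -0.18 0 0 0 0; -0.18 0 0 0 0"

```text
clock: 12.55
eef_pos: [0.4745, 0.0522, 0.0256]
tool_rot: [0.025, 1.0, 0.016, -0.001]
ft_force: [-6.9, -1.0, 15.3]
grip_width: 0.0503
grasp_force: 8.3
```

```bash
python3 w.py; python3 -c "
from h import *
snap('scene','s8.png',(270,190,430,310),5)
# expected front right corner of cover at 0.45 (and 0.3)
p=np.array([.561,.0482,-.045])
for a in (.2,.3,.4,.45,.5): print(a,((proj('scene',fx(p,[.057-.1*np.cos(a),-.08,.046+.1*np.sin(a)]))-[270,190])*5).round())"
```

```text
t 12.55 fix mm [-86.6   0.1] z 25.6 yaw 3.091 F [-6.88 -0.97 15.31] w 50.3
0.2 [[459. 548.]]
0.3 [[468. 528.]]
0.4 [[479. 507.]]
0.45 [[486. 496.]]
0.5 [[493. 486.]]
```

View pics/s8.png

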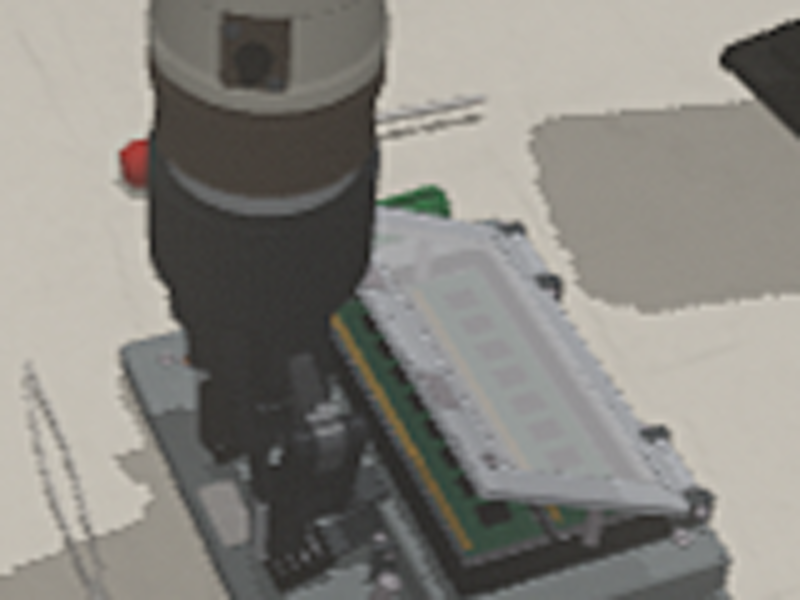

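The cover's corner is at (485,497), which is the 0.45 rad position. Letting go: up and back, then close the fingers.

Emit:
send_rows:
  motion: "-0.18 0.5 0 -1.5 0; -0.18 2 0 -2.5 0; -0.18 3.5 0 -3.5 0; 1 3.5 0 -4.2 0; 1 3.5 0 -4.2 0"

```text
clock: 13.1
eef_pos: [0.4419, 0.0531, 0.0675]
tool_rot: [0.025, 1.0, 0.016, 0.001]
ft_force: [0.6, 0.1, 0.8]
grip_width: 0.0221
grasp_force: 0.0
```

Emit:
send_rows:
  motion: "1 0 0 0 0; 1 0 0 0 0; 1 0 0 0 0; 1 0 0 0 0; 1 0 0 0 0"

```text
clock: 13.6
eef_pos: [0.4401, 0.0529, 0.0661]
tool_rot: [0.025, 1.0, 0.016, -0.001]
ft_force: [-0.7, -0.5, -0.0]
grip_width: -0.0002
grasp_force: 0.0
```

```bash
python3 w.py -60 0 70
```

```text
t 13.6 fix mm [-121.    -0.7] z 66.1 yaw 3.091 F [-0.67 -0.54 -0.01] w -0.2
tool cm [-6.1   0.12 -0.4 ]
```

Emit:
send_rows:
  motion: "1 -2.5 0.1 -0.2 0; 1 -5 0.1 -0.4 0; 1 -6.8 0.1 -0.4 0; 1 -7.4 0.1 -0.4 0; 1 -7.8 0.1 -0.7 0"

```text
clock: 14.1
eef_pos: [0.5162, 0.0499, 0.0722]
tool_rot: [0.025, 1.0, 0.016, -0.003]
ft_force: [-4.7, 0.7, 1.0]
grip_width: -0.0001
grasp_force: 2.6
```

```bash
python3 w.py -25 0 95
```

```text
t 14.1 fix mm [-44.8  -0.3] z 72.2 yaw 3.091 F [-4.69  0.67  1.03] w -0.1
tool cm [-1.96  0.12 -2.29]
```

Contact with the edge at the expected place. Following the arc slowly.

Emit:
send_rows:
  motion: "1 -0.4 0 -0.6 0; 1 -0.8 0 -1.2 0; 1 -1.2 0 -1.7 0; 1 -1.6 0 -2.1 0; 1 -2.0 0 -2.4 0"

```text
clock: 14.6
eef_pos: [0.5386, 0.0479, 0.0982]
tool_rot: [0.025, 1.0, 0.016, -0.0]
ft_force: [-2.2, -0.8, 0.2]
grip_width: 0.0001
grasp_force: 0.9
```

```bash
python3 w.py 0 0 112
```

```text
t 14.6 fix mm [-22.3  -1.3] z 98.2 yaw 3.091 F [-2.2  -0.78  0.23] w 0.1
tool cm [-2.23  0.18 -1.38]
```

Emit:
send_rows:
  motion: "1 -0.5 0 -0.4 0; 1 -1 0 -0.7 0; 1 -1.5 0.1 -1.0 0; 1 -2.0 0.1 -1.2 0; 1 -2.4 0.1 -1.4 0"

```text
clock: 15.1
eef_pos: [0.5628, 0.0474, 0.1112]
tool_rot: [0.025, 1.0, 0.016, -0.001]
ft_force: [-1.2, -0.0, 0.8]
grip_width: -0.0002
grasp_force: 0.3
```

Emit:
send_rows:
  motion: "1 -0.6 0 -0.2 0; 1 -1.2 0 -0.4 0; 1 -1.8 0.1 -0.6 0; 1 -2.3 0.1 -0.7 0; 1 -2.8 0.1 -0.8 0"

```text
clock: 15.6
eef_pos: [0.5906, 0.0467, 0.1191]
tool_rot: [0.025, 1.0, 0.016, -0.001]
ft_force: [0.2, -0.7, -0.1]
grip_width: 0.0003
grasp_force: 0.1
```

```bash
python3 w.py 62 0 120; python3 -c "
from h import *
snap('scene','s9.png',(270,170,430,290),5)"
```

```text
t 15.6 fix mm [29.7 -0.1] z 119.1 yaw 3.091 F [ 0.16 -0.65 -0.15] w 0.3
tool cm [-3.23  0.03 -0.1 ]
```

View pics/s9.png

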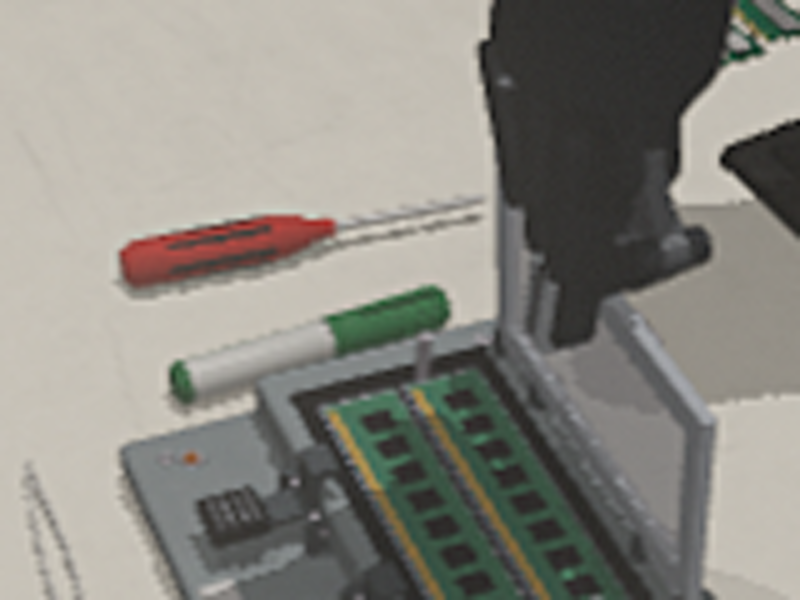

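The cover stands nearly upright (top corner (712,420), hinge end (705,590)) with the finger behind its edge; pushing it on past upright.

Emit:
send_rows:
  motion: "1 -0.6 0 0 0; 1 -1.2 0 0 0; 1 -1.9 0 0 0; 1 -2.6 0 0 0; 1 -3.3 0 0 0"

```text
clock: 16.15
eef_pos: [0.6238, 0.045, 0.1189]
tool_rot: [0.025, 1.0, 0.016, -0.001]
ft_force: [-0.3, -0.0, 1.1]
grip_width: -0.0
grasp_force: 0.0
```

Emit:
send_rows:
  motion: "1 -0.5 0 0 0; 1 -0.8 0 0 0; 1 -0.8 0 0 0; 1 -0.8 0 0 0; 1 -0.8 0 0 0"

```text
clock: 16.65
eef_pos: [0.6308, 0.0446, 0.1189]
tool_rot: [0.025, 1.0, 0.016, -0.001]
ft_force: [-1.0, -0.3, -0.2]
grip_width: -0.0
grasp_force: 0.4
```

Emit:
send_rows:
  motion: "1 4 0 -2 0; 1 8 0 -5 0; 1 11 0 -8 0; 1 14 0 -9 0; 1 18 0 -9 0"

```text
clock: 17.15
eef_pos: [0.4528, 0.051, 0.212]
tool_rot: [0.025, 1.0, 0.016, 0.003]
ft_force: [-0.2, -0.2, -0.1]
grip_width: -0.0
grasp_force: 0.0
```

Emit:
send_rows:
  motion: "1 4 -4 0 0; 1 5 -8 0 0; 1 5 -12 0 0; 1 5 -16 0 0; 1 5 -16 0 0"

```text
clock: 17.65
eef_pos: [0.3934, -0.1102, 0.205]
tool_rot: [0.029, 0.999, 0.015, 0.0]
ft_force: [-0.4, 1.1, 0.1]
grip_width: 0.0001
grasp_force: 0.0
```

```bash
python3 w.py; python3 -c "
from h import *
snap('scene','s10.png',(230,170,470,350),3)
p=np.array([.561,.0482,-.045])
for a in (1.57,1.8,1.95): print(a,((proj('scene',fx(p,[[.057-.1*np.cos(a),y,.046+.1*np.sin(a)] for y in (.08,-.08)]))-[230,170])*3).round().tolist())"
```

```text
t 17.65 fix mm [-160.3 -165.8] z 205.0 yaw 3.085 F [-0.43  1.12  0.08] w 0.1
1.57 [[437.0, 80.0], [568.0, 246.0]]
1.8 [[468.0, 76.0], [603.0, 239.0]]
1.95 [[487.0, 76.0], [623.0, 238.0]]
```

View pics/s10.png

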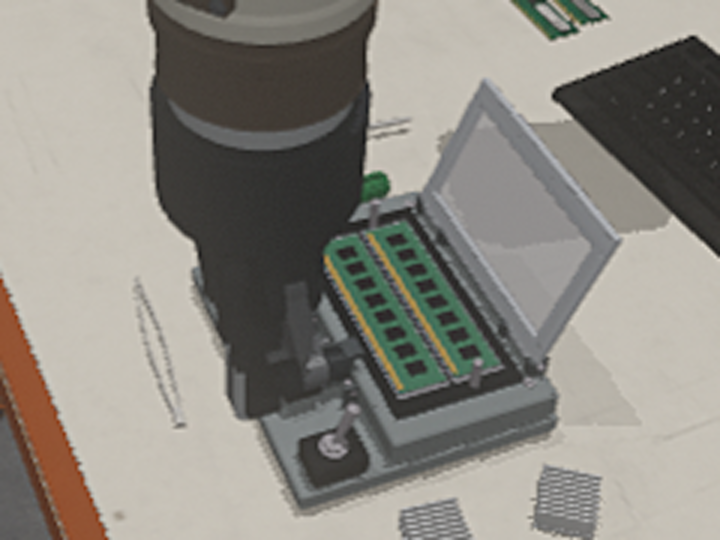

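The cover rests at its stop: its corners are at (487,80) and (618,240), as predicted for 1.95 rad. The toggle leans to off (tip (350,410)), and the arm is clear of everything.

```bash
python3 -c "
from h import *
print(workorder.job_done())"
```

```text
the job is handed in; nothing more can be done
None
```

The job is handed in at about 18 s: the toggle is off, both keys were held down until the cover reached 0.45 rad, and the cover now rests fully open at its stop, with no sign in the pictures that the fixture or the things around it moved.

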